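# Find the loose bearing bolt and hold its cap open

## Robot

A 6-joint arm with a two-finger parallel gripper is mounted at the origin on a cart in front of the work surface, level with it; the furniture and walls round the work are solid. World frame = base frame: x ahead of the robot, y to its left, z up, the work surface at z = 0. Lengths are in m, angles in rad, forces in N, time in s.
With the tool pointing down it reaches from about 0.4 to 0.825 m from the base axis. Payload 7 kg.
Tool frame: the origin (TCP) lies between the finger pads; the fingertips stand 11 mm ahead of it and the grasp point (between the pads) lies 8 mm behind it; x points along the fingers, z is the direction in which the jaws open and shut, and the axes are right-handed (so a half turn about x gives the same grasp; the last joint's range is limited). The gripper opens to 88 mm and grips with 3 to 60 N. Pads are 19 mm wide; open, the fingers measure 130 mm over their backs; the gripper's body (78 mm by 193 mm) begins 47 mm behind the grasp point.
Start: joints at [-0.886, 0.359, 0.012, 0, -1.224, -0.288], TCP at [0.261, -0.623, 0.238] pointing down, gripper open.
Joint ranges: [-3.07, 3.07], [-1.43, 2.12], [-1.02, 1.25], [-3.03, 1.67], [-3.05, -0], [-3.03, 3.03]. Speed limits (rad/s): [2.39, 2.39, 3.01, 3.14, 3.14, 3.14].

## Interface

Orientations are given as [roll, pitch, yaw] about the fixed x, y, z axes, in that order (R = Rz(yaw) Ry(pitch) Rx(roll)).
In Python, from station import arm gives the robot as it stands.
- The arm moves only by the tool jog_arm, never from a script. Its argument "motion" is a list of rows, each an object of numbers: "dx", "dy", "dz": the shift along the tool's x, y, z in m; "twist": the turn about the tool's x in degrees. In form: [{"dx": .., "dy": .., "dz": .., "twist": ..}, ...]. A call has 1 to 20 rows; each row is the pose to reach, as a shift and turn from the pose commanded when the call began, along the tool's axes at that moment; what a row does not reach only later rows make up. A row lasts 1/12 s, in which the tool goes at most 41.7 mm and 7.16 degrees, less where a joint would pass 70% of its speed; a pose out of reach is approached as far as the arm can. A call with a gripper value outside its range is refused whole. "gripper" is the finger opening in m, from 0 to 0.0876, set as the call begins (left out, the last holds). The fingers move at their own pace and stop on an object; "newtons" is the grip in N (left out, the last holds). Time passes only in rows, so rows that repeat a pose let the fingers close. It gives the time, the measured TCP pose, the force and the opening at its end, in the units of the state.
- arm.get_state(): the state, without advancing time (a new reading comes with each control period).
- arm.grab_frame(name): name is "scene" or "side" or "wrist"; returns the picture (400x640x3 uint8, red, green, blue); there is no depth.
- arm.camera_model(name): a dict with "camera_matrix" (3x3 intrinsics, pixels), "k1" (the pictures are not rectified: a ray, as slopes to the right and down, at radius r is drawn at 1 + k1 r^2 times it, then the intrinsics apply), "eye" and "attitude" of the camera in the world. Camera axes: x right, y down, z forward; pixel columns grow to the right and rows downward; lengths in m; the calibration is good to about 2 mm. A picture is of the moment at which its call begins: read the wrist's pose just before it. camera_model takes no time and is no camera call; for the wrist camera it gives the pose at the moment of the call.
- arm.job_done(): hands the job in, once; it reports no verdict.
The state is a dict: "t": time; "q": joint angles; "qd": joint speeds; "joint_efforts": joint torques, N m; "eef_pos": TCP position; "ee_rot": TCP orientation; "force": force on the tool from outside, world axes, zero at the start; "moment": the same for the moment, N m; "width": finger opening in m.
Only numpy, scipy, OpenCV 4.12 (cv2) and the standard library are available. Lean on these libraries where they do the work, as an engineer would, in place of code of your own. Each camera call takes 0.05 s, during which the arm holds its last target.

## Task

One of the three bolts on this bench countershaft has stripped its thread and has to be replaced. First fold the brake lever fully down so that the shaft cannot turn, then lightly tap each bolt head from above with the fingertips in turn, left, middle and right, to feel which one gives. Then lift the cap of that loose bolt by its tab at least half way open and finish while still holding it there with the gripper, steady, for the mechanic; leave everything lying round the countershaft where it is.

Things in the scene. Friction and masses are not known exactly. Their poses are not given: they have to be found in the camera images.
- countershaft: Grey countershaft unit fixed to the table, base plate 140 x 310 x 12 mm; origin: centre of its underside; x to the back, y left along the shaft, z up. Shaft axis at x = 0, height 50 mm. Bearing pedestals at y = +128 (left), +38, -52 mm; drum and pulleys stay below 78 mm. Highest: cap tabs 116 mm (shut), raised brake lever 200 mm.
- brake (a joint): Brake lever at the right-hand end of the unit (y = -129 mm), hinged at the back at x = +46 mm, height 96 mm. Angle in rad: 0 = lever level, shoe on the drum, brake on (a hard stop); grows as the lever is raised, at most 0.85. It stands raised at the start and stays wherever it is left; pushing it down at the grip takes about 2 N.
- brake_grip (a point): Top of the black round grip (16 mm thick, 50 mm long plus round ends) of the brake lever, 126 mm from the lever's hinge and 20 mm from its free end, which points towards the robot. At height 104 mm when the lever is down.
- bolt_left: Left bolt: steel hex head 19 mm across, upright in the front of the left cap, 43 mm in front of the shaft axis. Origin: centre of the head's top, 80 mm above the table. Tight bolts do not give. The loose one looks the same, but sinks 5 mm under a push (1.5 N at first, 3 N at the bottom, a hard stop) and springs back. The cap's tab starts 26 mm behind the bolt's centre.
- bolt_middle: Middle bolt: steel hex head 19 mm across, upright in the front of the middle cap, 43 mm in front of the shaft axis. Origin: centre of the head's top, 80 mm above the table. Tight bolts do not give. The loose one looks the same, but sinks 5 mm under a push (1.5 N at first, 3 N at the bottom, a hard stop) and springs back. The cap's tab starts 26 mm behind the bolt's centre.
- bolt_right: Right bolt: steel hex head 19 mm across, upright in the front of the right cap, 43 mm in front of the shaft axis. Origin: centre of the head's top, 80 mm above the table. Tight bolts do not give. The loose one looks the same, but sinks 5 mm under a push (1.5 N at first, 3 N at the bottom, a hard stop) and springs back. The cap's tab starts 26 mm behind the bolt's centre.
- cap_left (a joint): Cap of the left bearing, 34 mm wide, 0.25 kg with the bolt, which stays in it. Hinged at the back; its front swings up and back. Angle in rad: 0 = shut, 1.1 = fully open (stop). It falls shut when let go. A tight bolt holds its cap shut; the cap of the loose bolt lifts freely (about 2 N at the tab).
- cap_middle (a joint): Cap of the middle bearing, 34 mm wide, 0.25 kg with the bolt, which stays in it. Hinged at the back; its front swings up and back. Angle in rad: 0 = shut, 1.1 = fully open (stop). It falls shut when let go. A tight bolt holds its cap shut; the cap of the loose bolt lifts freely (about 2 N at the tab).
- cap_right (a joint): Cap of the right bearing, 34 mm wide, 0.25 kg with the bolt, which stays in it. Hinged at the back; its front swings up and back. Angle in rad: 0 = shut, 1.1 = fully open (stop). It falls shut when let go. A tight bolt holds its cap shut; the cap of the loose bolt lifts freely (about 2 N at the tab).
- tab_left (a point): Grip point on the lifting tab of the left cap: an upright plate 10 mm thick (along the unit's y), 18 mm wide (along x), round at the top, 38 mm tall above the crown of the cap. The point is on its middle line, 12 mm below its top and 26 mm above the crown; height 104 mm when shut. From this point the hinge lies 54 mm to the back and 52 mm down when shut.
- tab_middle (a point): Grip point on the lifting tab of the middle cap: an upright plate 10 mm thick (along the unit's y), 18 mm wide (along x), round at the top, 38 mm tall above the crown of the cap. The point is on its middle line, 12 mm below its top and 26 mm above the crown; height 104 mm when shut. From this point the hinge lies 54 mm to the back and 52 mm down when shut.
- tab_right (a point): Grip point on the lifting tab of the right cap: an upright plate 10 mm thick (along the unit's y), 18 mm wide (along x), round at the top, 38 mm tall above the crown of the cap. The point is on its middle line, 12 mm below its top and 26 mm above the crown; height 104 mm when shut. From this point the hinge lies 54 mm to the back and 52 mm down when shut.
- hinge_left (a point): Middle of the hinge axis of the left cap, 46 mm behind the shaft axis, 52 mm above the table; the axis runs along the unit's y.
- hinge_middle (a point): Middle of the hinge axis of the middle cap, 46 mm behind the shaft axis, 52 mm above the table; the axis runs along the unit's y.
- hinge_right (a point): Middle of the hinge axis of the right cap, 46 mm behind the shaft axis, 52 mm above the table; the axis runs along the unit's y.
- nippers: Side cutters with black grips lying in front of the unit, 41 x 139 x 12 mm. To be left alone.
- scribe: Red-handled scribe lying in front of the unit, 22 x 96 x 22 mm. To be left alone.
- rivet_tin: Small round grey tin behind the unit, 54 mm across, 24 mm high. To be left alone.
- doming_block_1: Aluminium block with round cups behind the unit, 53 x 52 x 26 mm. To be left alone.
- flat_tin: Flat grey tin to the left of the unit, 51 x 71 x 21 mm. To be left alone.
- marking_pen: Marking pencil lying to the right of the unit, 9 x 147 x 9 mm. To be left alone.

How it is judged:
By the outcome, as a careful person would: the job done as asked, in the order asked, and still so for the second after the job is handed in, while the arm keeps its last pose, push and grip.
It also fails if it takes over 61 s, if anything falls off the work surface, if the arm or the gripper's body presses on something with over 40 N, if the wrist force passes 120 N, or if a joint passes its speed limit or range.

## Working session

There is one attempt and no reset: what is moved stays moved. The work goes in short steps, Python scripts to look and compute and a tool call to move; the robot and the scene stay as the last step left them, time stands still between calls to the robot, and variables do not carry over. Pictures are saved under pics/ and viewed, and the job is handed in when it is done.

Besides the shell and the picture viewer there is one more tool, called after ">>>" by a JSON object that holds its "fn" and its "kwargs", one argument or row to a line. jog_arm: Moves the arm, as the interface text tells. Its arguments: {"type":"object","properties":{"motion":{"type":"array"},"gripper":{"type":"number"},"newtons":{"type":"number"}},"required":["motion"]}

```bash
mkdir -p pics; ls; python3 - <<'E'
from station import arm
import cv2
print(arm.get_state())
for n in ("scene","side","wrist"):
    m=arm.camera_model(n); print(n,m)
    cv2.imwrite(f"pics/{n}0.png",arm.grab_frame(n)[:,:,::-1])
E
```

```text
pics
{'t': 0.0, 'q': array([-8.85886661e-01,  3.59396389e-01,  1.10760544e-02, -3.66520497e-04,
       -1.22407310e+00, -2.88087926e-01]), 'qd': array([-0.00224214, -0.00247594, -0.00013078,  0.00010221, -0.00052934,
        0.00054467]), 'joint_efforts': array([-8.38932792e-04, -5.82712269e+01,  2.93046820e+01,  6.99698254e+00,
        6.74390380e-03, -1.74622232e-04]), 'eef_pos': array([ 0.2606817 , -0.62213616,  0.23662104]), 'ee_rot': array([0.07563757, 1.56916246, 2.04313081]), 'force': array([-0.96286549, -0.23800959, -0.13446598]), 'moment': array([ 0.01135018, -0.01581359, -0.02457176]), 'width': 0.08764644345786873}
scene {'camera_matrix': array([[475.73740425,   0.        , 323.64223064],
       [  0.        , 475.73740425, 195.46083509],
       [  0.        ,   0.        ,   1.        ]]), 'k1': -0.11548165075423195, 'eye': array([0.05490248, 0.74361839, 0.61069909]), 'attitude': array([-2.12735471,  0.02402866, -2.53350792])}
side {'camera_matrix': array([[401.2822918 ,   0.        , 320.50453629],
       [  0.        , 401.2822918 , 196.69453713],
       [  0.        ,   0.        ,   1.        ]]), 'k1': -0.10507819825040794, 'eye': array([0.21368525, 0.79709628, 0.47130526]), 'attitude': array([-2.03667046,  0.00354892, -2.72814922])}
wrist {'camera_matrix': array([[325.83368913,   0.        , 321.08943628],
       [  0.        , 325.83368913, 200.71015407],
       [  0.        ,   0.        ,   1.        ]]), 'k1': 0.018757173252894364, 'eye': array([ 0.18395954, -0.65559719,  0.38455746]), 'attitude': array([ 2.83167366e+00, -1.83886479e-03,  1.96676937e+00])}
```

View pics/scene0.png

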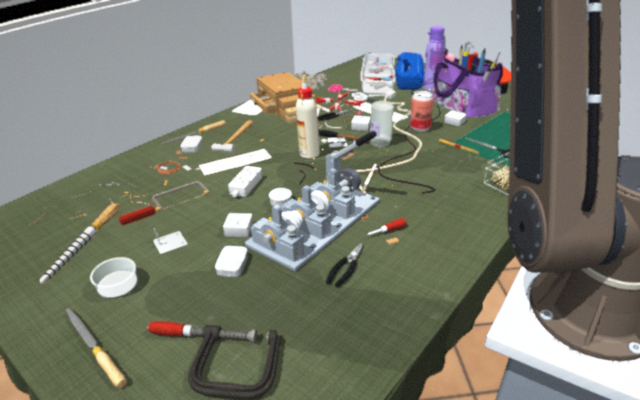

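View pics/side0.png

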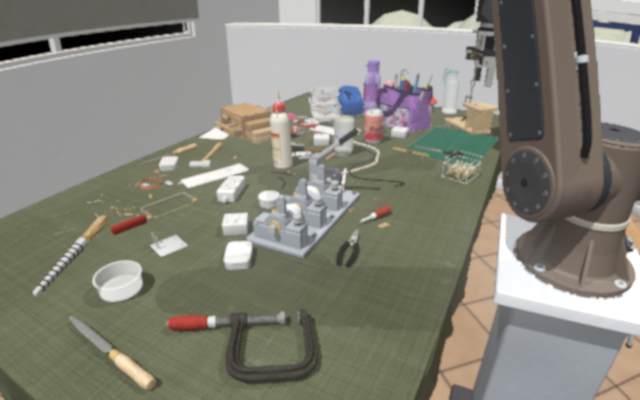

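View pics/wrist0.png

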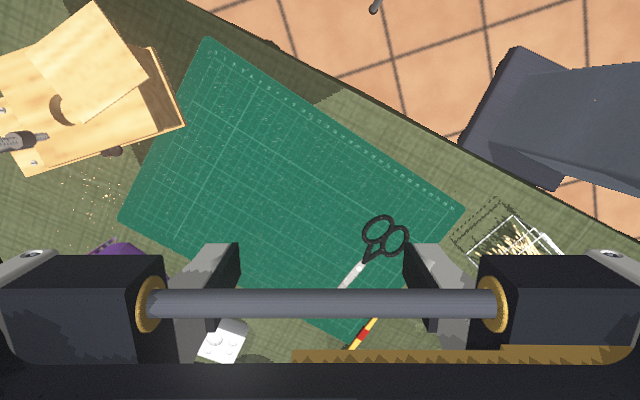

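The unit sits at about (315,215) in the scene view, with the raised lever at the far end near (350,150). Next I'll write the helpers and zoom in.

```bash
cat > h.py <<'E'
import numpy as np, cv2
from scipy.spatial.transform import Rotation as Ro
def R(a): return Ro.from_euler('xyz',a).as_matrix()
def project(m,P):
    P=np.atleast_2d(P); c=(P-m['eye'])@R(m['attitude']); s=c[:,:2]/c[:,2:]
    r2=(s**2).sum(1,keepdims=True); s=s*(1+m['k1']*r2); K=m['camera_matrix']
    return s@K[:2,:2].T+K[:2,2]
def ray(m,uv):
    K=m['camera_matrix']; k=m['k1']
    p=cv2.undistortPoints(np.array([[uv]],float),K,np.array([k,0,0,0.]))[0,0]
    d=R(m['attitude'])@np.array([p[0],p[1],1]); return m['eye'],d/np.linalg.norm(d)
def onplane(m,uv,z):
    e,d=ray(m,uv); return e+d*(z-e[2])/d[2]
def tri(rs):
    A=0;b=0
    for e,d in rs:
        M=np.eye(3)-np.outer(d,d); A=A+M; b=b+M@e
    p=np.linalg.solve(A,b); return p,[np.linalg.norm((np.eye(3)-np.outer(d,d))@(p-e)) for e,d in rs]
E
python3 - <<'E'
import cv2
a=cv2.imread('pics/scene0.png')[110:280,220:400]; b=cv2.imread('pics/side0.png')[110:280,220:400]
for n,i in (('sceneZ',a),('sideZ',b)): cv2.imwrite(f'pics/{n}.png',cv2.resize(i,None,fx=3.5,fy=3.5,interpolation=cv2.INTER_CUBIC)[:595])
from station import arm
from h import *
m=arm.camera_model('scene')
for uv in [(247,245),(297,265),(380,203)]: print(onplane(m,uv,.012))
E
```

```text
[0.63937943 0.20580656 0.012     ]
[0.51440075 0.19908103 0.012     ]
[ 0.4877358  -0.08148799  0.012     ]
```

View pics/sceneZ.png

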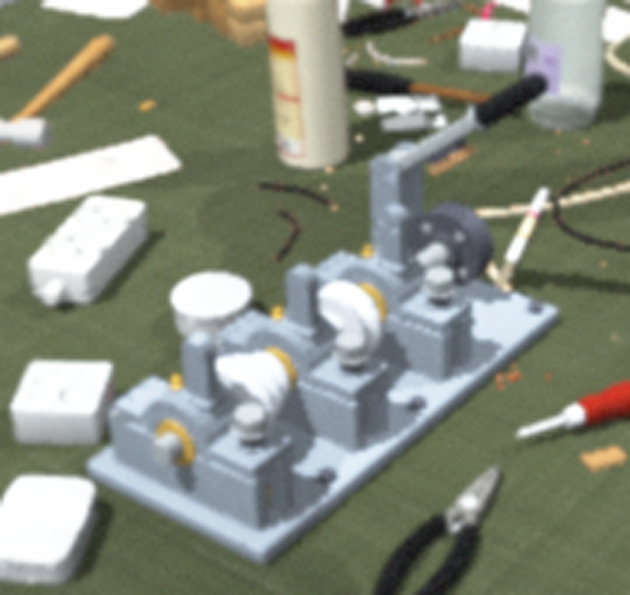

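View pics/sideZ.png

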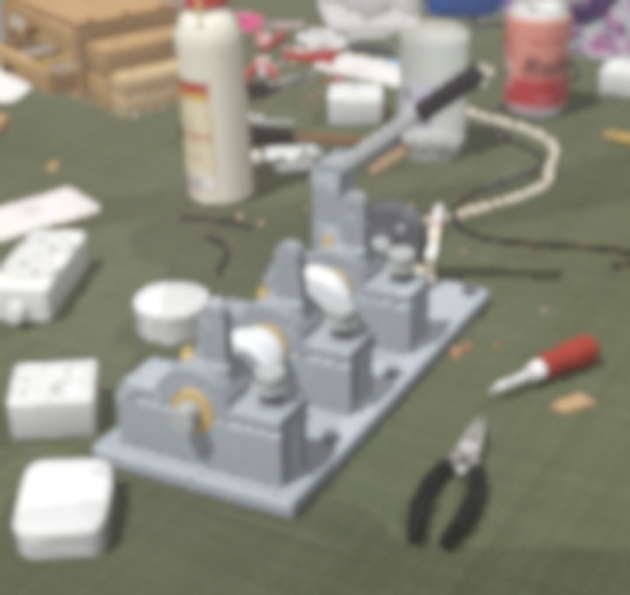

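```bash
python3 - <<'E'
from station import arm
from h import *
a=arm.camera_model('scene');b=arm.camera_model('side')
f=lambda u,v:(220+(u+.5)/3.5-.5,110+(v+.5)/3.5-.5)
P={'cLF':((264,555),(292,512)),'cRF':((557,314),(489,292)),'cLB':((92,465),(97,448)),
'boltL':((251,412),(273,375)),'boltM':((354,341),(346,314)),'boltR':((440,275),(404,253)),
'tabLtop':((199,342),(214,305)),'tabMtop':((301,271),(290,245)),'gripend':((540,85),(482,74))}
for k,(p,q) in P.items():
    x,r=tri([ray(a,f(*p)),ray(b,f(*q))]); 
    z={'c':.012,'b':.078,'t':.114,'g':.19}[k[0]]
    print(k,x.round(4),np.round(r,4),onplane(a,f(*p),z).round(4),onplane(b,f(*q),z).round(4))
E
```

```text
cLF [0.514  0.2053 0.0069] [0.0013 0.0013] [0.5117 0.2087 0.012 ] [0.5092 0.2132 0.012 ]
cRF [ 0.4941 -0.0863  0.0176] [0.0004 0.0004] [ 0.4978 -0.0937  0.012 ] [ 0.498  -0.0978  0.012 ]
cLB [0.6469 0.201  0.0123] [0.0001 0.0001] [0.647  0.2007 0.012 ] [0.6473 0.2005 0.012 ]
boltL [0.5369 0.1798 0.0791] [0.0021 0.0021] [0.5407 0.1767 0.078 ] [0.5353 0.1806 0.078 ]
boltM [0.5324 0.0883 0.0763] [0.0024 0.0024] [0.534 0.088 0.078] [0.5281 0.0947 0.078 ]
boltR [0.5251 0.008  0.0842] [0.001 0.001] [ 0.532  -0.0018  0.078 ] [ 0.5288 -0.0031  0.078 ]
tabLtop [0.5719 0.1795 0.1146] [0.0001 0.0001] [0.5723 0.179  0.114 ] [0.5726 0.1784 0.114 ]
tabMtop [0.5665 0.0929 0.1173] [0.0003 0.0003] [0.5704 0.0883 0.114 ] [0.5693 0.0869 0.114 ]
gripend [ 0.4987 -0.0624  0.1904] [0.001 0.001] [ 0.5006 -0.0647  0.19  ] [ 0.4978 -0.0616  0.19  ]
```

```bash
cat >> h.py <<'E'
def shift(s,target,yawz=None):
    """tool-axis shift from pose s to target"""
    T=R(s['ee_rot']); return (T.T@(np.array(target)-s['eef_pos'])).round(4)
E
python3 - <<'E'
from station import arm
from h import *
s=arm.get_state(); T=R(s['ee_rot']); print(T.round(3))
w=arm.camera_model('wrist'); print('cam in tool',(T.T@(w['eye']-s['eef_pos'])).round(3), 'cam fwd in tool',(T.T@R(w['attitude'])).round(3))
z=T[:,2]; az=np.degrees(np.arctan2(z[1],z[0])); print('z azimuth',az)
# candidate yaw
ux=np.array([.304,-.014]); 
print('unit y az',np.degrees(np.arctan2(.304,.0145)))
print('shift to .50,.055,.30',shift(s,[.50,.055,.30]))
E
```

```text
[[-0.001 -0.922 -0.386]
 [ 0.001 -0.386  0.922]
 [-1.     0.     0.001]]
cam in tool [-0.148  0.084 -0.001] cam fwd in tool [[-0.    -0.305  0.952]
 [-0.001 -0.952 -0.305]
 [ 1.    -0.001  0.   ]]
z azimuth 112.73020516315131
unit y az 87.26921172396538
shift to .50,.055,.30 [-0.0625 -0.4824  0.5323]
```

>>> {"fn": "jog_arm", "kwargs": {
  "motion": [
    {"dx": -0.04},
    {"dx": -0.08},
    {"dx": -0.11,"dy": -0.02,"dz": 0.02},
    {"dx": -0.12,"dy": -0.05,"dz": 0.045,"twist": 7},
    {"dx": -0.12,"dy": -0.08,"dz": 0.072,"twist": 14},
    {"dx": -0.12,"dy": -0.11,"dz": 0.099,"twist": 20},
    {"dx": -0.12,"dy": -0.14,"dz": 0.126,"twist": 25.4},
    {"dx": -0.12,"dy": -0.17,"dz": 0.153,"twist": 25.4},
    {"dx": -0.12,"dy": -0.2,"dz": 0.18,"twist": 25.4},
    {"dx": -0.12,"dy": -0.23,"dz": 0.207,"twist": 25.4},
    {"dx": -0.12,"dy": -0.26,"dz": 0.234,"twist": 25.4},
    {"dx": -0.12,"dy": -0.29,"dz": 0.261,"twist": 25.4},
    {"dx": -0.12,"dy": -0.32,"dz": 0.288,"twist": 25.4},
    {"dx": -0.12,"dy": -0.35,"dz": 0.315,"twist": 25.4},
    {"dx": -0.12,"dy": -0.38,"dz": 0.342,"twist": 25.4},
    {"dx": -0.12,"dy": -0.41,"dz": 0.369,"twist": 25.4},
    {"dx": -0.12,"dy": -0.44,"dz": 0.396,"twist": 25.4},
    {"dx": -0.12,"dy": -0.47,"dz": 0.423,"twist": 25.4},
    {"dx": -0.1,"dy": -0.51,"dz": 0.46,"twist": 25.4},
    {"dx": -0.083,"dy": -0.54,"dz": 0.487,"twist": 25.4}
  ],
  "gripper": 0.0
}}

```text
invalid input
```

```bash
python3 - <<'E'
from station import arm
from h import *
import pickle
s=arm.get_state(); print(s['t'],s['eef_pos'],s['ee_rot'],s['width'],R(s['ee_rot']).round(3),s['qd'].round(3))
w=arm.camera_model('wrist'); i=arm.grab_frame('wrist'); pickle.dump(w,open('w1.pkl','wb'))
cv2.imwrite('pics/w1.png',i[:,:,::-1])
cv2.imwrite('pics/w1z.png',cv2.resize(i[40:280,130:450,::-1],None,fx=2.4,fy=2.4,interpolation=cv2.INTER_CUBIC))
E
```

```text
0.15 [ 0.26068973 -0.62225882  0.23685366] [0.10656966 1.56954588 2.07408299] 0.08761129915962447 [[-0.001 -0.922 -0.386]
 [ 0.001 -0.386  0.922]
 [-1.     0.     0.001]] [ 0.002 -0.002  0.002  0.002 -0.001  0.002]
```

View pics/w1.png

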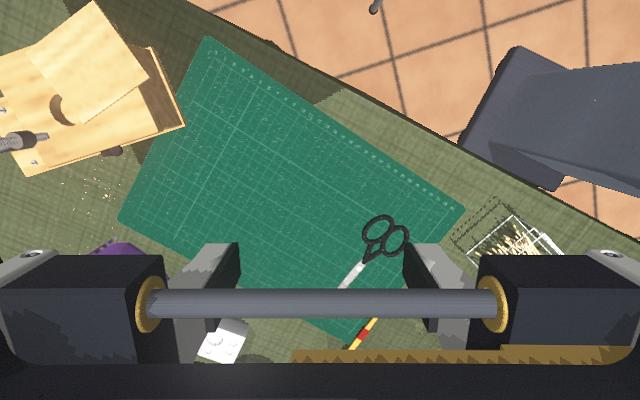

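The call was refused, probably because every row needs all four keys. I'll resend it with complete rows.

>>> {"fn": "jog_arm", "kwargs": {
  "motion": [
    {"dx": -0.04,"dy": 0,"dz": 0,"twist": 0},
    {"dx": -0.08,"dy": 0,"dz": 0,"twist": 0},
    {"dx": -0.11,"dy": -0.02,"dz": 0.02,"twist": 0},
    {"dx": -0.12,"dy": -0.05,"dz": 0.045,"twist": 7},
    {"dx": -0.12,"dy": -0.08,"dz": 0.072,"twist": 14},
    {"dx": -0.12,"dy": -0.11,"dz": 0.099,"twist": 20},
    {"dx": -0.12,"dy": -0.14,"dz": 0.126,"twist": 25.4},
    {"dx": -0.12,"dy": -0.17,"dz": 0.153,"twist": 25.4},
    {"dx": -0.12,"dy": -0.2,"dz": 0.18,"twist": 25.4},
    {"dx": -0.12,"dy": -0.23,"dz": 0.207,"twist": 25.4},
    {"dx": -0.12,"dy": -0.26,"dz": 0.234,"twist": 25.4},
    {"dx": -0.12,"dy": -0.29,"dz": 0.261,"twist": 25.4},
    {"dx": -0.12,"dy": -0.32,"dz": 0.288,"twist": 25.4},
    {"dx": -0.12,"dy": -0.35,"dz": 0.315,"twist": 25.4},
    {"dx": -0.12,"dy": -0.38,"dz": 0.342,"twist": 25.4},
    {"dx": -0.12,"dy": -0.41,"dz": 0.369,"twist": 25.4},
    {"dx": -0.12,"dy": -0.44,"dz": 0.396,"twist": 25.4},
    {"dx": -0.12,"dy": -0.47,"dz": 0.423,"twist": 25.4},
    {"dx": -0.1,"dy": -0.51,"dz": 0.46,"twist": 25.4},
    {"dx": -0.083,"dy": -0.54,"dz": 0.487,"twist": 25.4}
  ],
  "gripper": 0,
  "newtons": 20
}}

```text
t: 1.87
eef_pos: [0.5643, 0.022, 0.3283]
ee_rot: [-1.207, 1.568, 0.318]
force: [0.5, -1.0, 0.6]
width: 0.0007
```

```bash
python3 - <<'E'
from station import arm
from h import *
import pickle
s=arm.get_state(); print(s['t'],s['eef_pos'],s['ee_rot'],s['width'],R(s['ee_rot']).round(3),s['qd'].round(3),s['force'])
w=arm.camera_model('wrist'); i=arm.grab_frame('wrist'); pickle.dump(w,open('w1.pkl','wb'))
cv2.imwrite('pics/w1.png',i[:,:,::-1])
E
```

```text
1.8667 [0.56428287 0.02204231 0.32830987] [-1.20721219  1.56800947  0.31759845] 0.0006872811953739703 [[ 0.003 -0.999  0.046]
 [ 0.001  0.046  0.999]
 [-1.    -0.003  0.001]] [ 0.611  0.429  0.04  -0.006  0.36  -0.608] [ 0.53070017 -0.95387144  0.62457547]
```

View pics/w1.png

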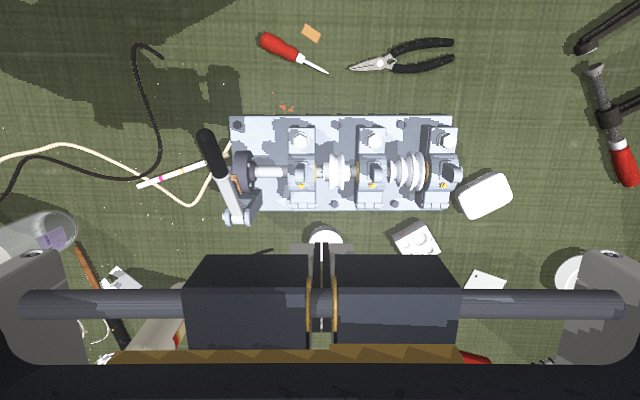

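Good overhead view: the bolts are at about (301,140), (370,140) and (440,137), and the lever grip is at (210,150). The arm was still drifting, so I'll take a settled frame for measurement.

```bash
python3 - <<'E'
from station import arm
from h import *
import pickle
arm.grab_frame('side');arm.grab_frame('side')
s=arm.get_state(); print(s['t'],s['eef_pos'],s['qd'].round(3),s['force'])
w=arm.camera_model('wrist'); i=arm.grab_frame('wrist'); pickle.dump((w,s),open('w1.pkl','wb'))
cv2.imwrite('pics/w1b.png',i[:,:,::-1])
cv2.imwrite('pics/w1z.png',cv2.resize(i[90:240,180:480,::-1],None,fx=2.66,fy=2.66,interpolation=cv2.INTER_CUBIC))
E
```

```text
2.0167 [0.56338538 0.02203169 0.32520003] [-0.042 -0.039  0.011  0.017 -0.02   0.021] [ 0.66920567 -0.1221452  -0.01208154]
```

View pics/w1z.png

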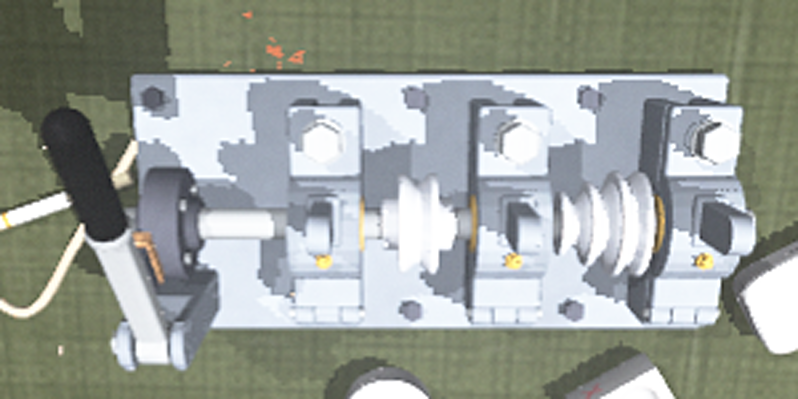

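```bash
python3 - <<'E'
from station import arm
from h import *
import pickle
w,s=pickle.load(open('w1.pkl','rb'))
a=arm.camera_model('scene');b=arm.camera_model('side')
f=lambda u,v:(220+(u+.5)/3.5-.5,110+(v+.5)/3.5-.5)
g=lambda u,v:(180+(u+.5)/2.66-.5,90+(v+.5)/2.66-.5)
P={'cLF':((264,555),(292,512),(727,76)),'cRF':((557,314),(489,292),(132,74)),
'boltL':((251,410),(273,375),(717,141)),'boltM':((354,341),(346,314),(518,138)),'boltR':((440,275),(404,253),(320,138)),
'tabLtop':((199,336),(214,300),(744,229)),'tabMtop':((301,266),(290,241),(525,230)),'gripend':((540,85),(482,74),(66,120))}
X={}
for k,(p,q,o) in P.items():
    x,r=tri([ray(a,f(*p)),ray(b,f(*q)),ray(w,g(*o))])
    z={'c':.012,'b':.080,'t':.114,'g':.19}[k[0]]
    X[k]=onplane(w,g(*o),z)
    print(k,x.round(4),np.round(r,4),X[k].round(4))
print(X['boltL']-X['boltM'],X['boltM']-X['boltR'],np.linalg.norm(X['boltL']-X['boltR']))
d=X['boltL']-X['boltR']; yaw=np.arctan2(-d[0],d[1]); print('yaw',np.degrees(yaw), 'edge yaw',np.degrees(np.arctan2(-(X['cLF']-X['cRF'])[0],(X['cLF']-X['cRF'])[1])))
c,sn=np.cos(yaw),np.sin(yaw); Rz=np.array([[c,-sn],[sn,c]])
bm=np.mean([X[k][:2]-Rz@np.array([-.043,y]) for k,y in(('boltL',.128),('boltM',.038),('boltR',-.052))],0)
print('origin',bm, 'corners->',[(X[k][:2]-Rz@np.array([-.07,y])).round(4) for k,y in (('cLF',.155),('cRF',-.155))])
pickle.dump((bm,Rz),open('unit.pkl','wb'))
U=lambda x,y,z:np.r_[bm+Rz@np.array([x,y]),z]
for n,q in dict(grip_up=(.046-.126*np.cos(.85)-.008*np.sin(.85),-.129,.096+.126*np.sin(.85)+.008*np.cos(.85)),grip_dn=(-.08,-.129,.104),bL=(-.043,.128,.08),bM=(-.043,.038,.08),bR=(-.043,-.052,.08),tL=(-.008,.128,.104),tM=(-.008,.038,.104)).items():
    p=U(*q); print(n,p.round(4),'scene px',project(a,p).round(1),'wristzoom',((project(w,p)-[180,90])*2.66).round(0))
print('jar',onplane(a,(381,145),0),onplane(b,(345,150),0),'purple',onplane(a,(437,85),0))
E
```

```text
cLF [0.5151 0.2049 0.0065] [0.0009 0.0019 0.0015] [0.516  0.2035 0.012 ]
cRF [ 0.5013 -0.1034  0.0075] [0.0021 0.002  0.0005] [ 0.5014 -0.1026  0.012 ]
boltL [0.5394 0.1761 0.077 ] [0.0025 0.0026 0.0001] [0.539 0.175 0.08 ]
boltM [0.5337 0.0865 0.0751] [0.0022 0.0026 0.0005] [0.5336 0.0859 0.08  ]
boltR [ 0.5302 -0.0027  0.078 ] [0.0019 0.0014 0.0006] [ 0.5297 -0.0031  0.08  ]
tabLtop [0.5729 0.1763 0.1158] [0.0011 0.0007 0.0019] [0.5716 0.1761 0.114 ]
tabMtop [0.57   0.0848 0.1154] [0.0023 0.0004 0.0026] [0.5679 0.0838 0.114 ]
gripend [ 0.5063 -0.0786  0.1838] [0.0018 0.0027 0.0011] [ 0.5068 -0.0765  0.19  ]
[0.00541905 0.0891036  0.        ] [0.00393964 0.08894702 0.        ] 0.17829640967671348
yaw -3.008810036193458 edge yaw -2.739236879437847
origin [0.5750469  0.04570336] corners-> [array([0.5778, 0.045 ]), array([0.5794, 0.0485])]
grip_up [ 0.5252 -0.0809  0.1959] scene px [[367.8 126.2]] wristzoom [[ 54. 180.]]
grip_dn [ 0.4884 -0.0789  0.104 ] scene px [[380.8 168.5]] wristzoom [[124.  51.]]
bL [0.5388 0.1758 0.08  ] scene px [[292.4 226.6]] wristzoom [[718. 140.]]
bM [0.5341 0.0859 0.08  ] scene px [[321.3 205.8]] wristzoom [[517. 138.]]
bR [ 0.5294 -0.004   0.08  ] scene px [[346.9 187.3]] wristzoom [[317. 137.]]
tL [0.5738 0.1739 0.104 ] scene px [[278.  210.3]] wristzoom [[728. 228.]]
tM [0.5691 0.0841 0.104 ] scene px [[307.6 190.5]] wristzoom [[521. 226.]]
jar [ 0.64603727 -0.37333545  0.        ] [ 0.65747234 -0.418045    0.        ] purple [ 0.72086901 -0.95994246  0.        ]
```

```bash
python3 - <<'E'
from station import arm
from h import *
import pickle
w,s=pickle.load(open('w1.pkl','rb')); bm,Rz=pickle.load(open('unit.pkl','rb'))
a=arm.camera_model('scene');b=arm.camera_model('side')
f=lambda u,v:(220+(u+.5)/3.5-.5,110+(v+.5)/3.5-.5)
g=lambda u,v:(180+(u+.5)/2.66-.5,90+(v+.5)/2.66-.5)
for p,q,o in [((512,102),(450,93),(86,177)),((542,85),(480,73),(68,115))]:
    x,r=tri([ray(a,f(*p)),ray(b,f(*q)),ray(w,g(*o))]); print(x,r,'unit',Rz.T@(x[:2]-bm))
U=lambda x,y,z:np.r_[bm+Rz@np.array([x,y]),z]
for th in (.4,.5,.6,.7,.85):
  for rr in (.126,.15):
    c,n=np.cos(th),np.sin(th); p=U(.046-rr*c,-.129,.096+rr*n); print(th,rr,p.round(3),((project(a,p)[0]-[220,110])*3.5).round(),((project(w,p)[0]-[180,90])*2.66).round(0))
for y in (-.129,.128): 
  p=U(.046,y,.052 if y>0 else .096); print(((project(w,p)[0]-[180,90])*2.66).round(0))
E
```

```text
[ 0.52830252 -0.080896    0.16630827] [np.float64(0.001082066549380431), np.float64(0.0014823851554513039), np.float64(0.000794050295192073)] unit [-0.04003481 -0.12887843]
[ 0.50538479 -0.07732703  0.18467973] [np.float64(0.000948483167443883), np.float64(0.0010387900196716512), np.float64(0.0003610432919793062)] unit [-0.06310827 -0.12651731]
0.4 0.126 [ 0.498 -0.079  0.145] [552. 142.] [95. 83.]
0.4 0.15 [ 0.476 -0.078  0.154] [583. 138.] [81. 20.]
0.5 0.126 [ 0.504 -0.08   0.156] [545. 124.] [ 87. 101.]
0.5 0.15 [ 0.483 -0.079  0.168] [574. 115.] [70. 40.]
0.6 0.126 [ 0.51  -0.08   0.167] [536. 105.] [ 79. 123.]
0.6 0.15 [ 0.491 -0.079  0.181] [564.  93.] [59. 66.]
0.7 0.126 [ 0.518 -0.08   0.177] [526.  87.] [ 71. 149.]
0.7 0.15 [ 0.5   -0.08   0.193] [552.  72.] [49. 97.]
0.85 0.126 [ 0.531 -0.081  0.191] [509.  62.] [ 62. 195.]
0.85 0.15 [ 0.515 -0.08   0.209] [531.  41.] [ 36. 155.]
[151. 333.]
[675. 308.]
```

Lever angle measures about 0.685 rad, with the grip top near z 0.182. Bolt and tab points agree with the stated sizes to within about 2 mm, apart from the bolt heights, which come out 2–5 mm low. Next: brake.

```bash
cat >> h.py <<'E'
import pickle
def rel(pts):
    """pts: unit-frame fingertip points (x,y,ztip) -> tool shifts from the present pose"""
    from station import arm
    s=arm.get_state(); bm,Rz=pickle.load(open('unit.pkl','rb')); T=R(s['ee_rot'])
    print('t',s['t'],'F',s['force'].round(2),'tip unit',(Rz.T@(s['eef_pos'][:2]-bm)).round(4),(s['eef_pos'][2]-.011).round(4),
      'yawerr',np.degrees(np.arctan2(T[1,2],T[0,2])-np.arctan2(Rz[1,1],Rz[0,1])).round(2))
    for p in pts:
        P=np.r_[bm+Rz@np.array(p[:2]),p[2]+.011]; print(p,(T.T@(P-s['eef_pos'])).round(4))
E
python3 - <<'E'
from h import *
rel([(-.047,-.129,.21),(-.047,-.129,.185),(-.0615,-.129,.163),(-.0725,-.129,.141),(-.078,-.129,.1227),(-.08,-.129,.106),(-.08,-.129,.103)])
E
```

```text
t 2.0667 F [-0.07 -1.8  -0.76] tip unit [-0.0104 -0.0256] 0.3155 yawerr 0.46
(-0.047, -0.129, 0.21) [ 0.1057  0.0372 -0.103 ]
(-0.047, -0.129, 0.185) [ 0.1307  0.0372 -0.103 ]
(-0.0615, -0.129, 0.163) [ 0.1527  0.0516 -0.1029]
(-0.0725, -0.129, 0.141) [ 0.1747  0.0626 -0.1028]
(-0.078, -0.129, 0.1227) [ 0.1931  0.0681 -0.1027]
(-0.08, -0.129, 0.106) [ 0.2098  0.07   -0.1027]
(-0.08, -0.129, 0.103) [ 0.2128  0.07   -0.1027]
```

>>> {"fn": "jog_arm", "kwargs": {
  "motion": [
    {"dx": 0.01,"dy": 0.012,"dz": -0.035,"twist": 0.4},
    {"dx": 0.03,"dy": 0.024,"dz": -0.07,"twist": 0.4},
    {"dx": 0.06,"dy": 0.037,"dz": -0.103,"twist": 0.4},
    {"dx": 0.095,"dy": 0.037,"dz": -0.103,"twist": 0.4},
    {"dx": 0.12,"dy": 0.037,"dz": -0.103,"twist": 0.4},
    {"dx": 0.131,"dy": 0.037,"dz": -0.103,"twist": 0.4},
    {"dx": 0.142,"dy": 0.045,"dz": -0.103,"twist": 0.4},
    {"dx": 0.153,"dy": 0.052,"dz": -0.103,"twist": 0.4},
    {"dx": 0.164,"dy": 0.057,"dz": -0.103,"twist": 0.4},
    {"dx": 0.175,"dy": 0.063,"dz": -0.103,"twist": 0.4},
    {"dx": 0.184,"dy": 0.066,"dz": -0.103,"twist": 0.4},
    {"dx": 0.193,"dy": 0.068,"dz": -0.103,"twist": 0.4},
    {"dx": 0.201,"dy": 0.069,"dz": -0.103,"twist": 0.4},
    {"dx": 0.207,"dy": 0.07,"dz": -0.103,"twist": 0.4},
    {"dx": 0.21,"dy": 0.07,"dz": -0.103,"twist": 0.4},
    {"dx": 0.21,"dy": 0.07,"dz": -0.103,"twist": 0.4}
  ]
}}

```text
t: 3.4
eef_pos: [0.4886, -0.0799, 0.1169]
ee_rot: [1.824, 1.57, -2.942]
force: [0.0, -0.2, 0.6]
width: 0.0
```

```bash
python3 - <<'E'
from h import *
rel([(-.08,-.129,.103)])
from station import arm
cv2.imwrite('pics/s2.png',cv2.resize(arm.grab_frame('scene')[110:280,220:400,::-1],None,fx=3.5,fy=3.5,interpolation=cv2.INTER_CUBIC))
E
```

```text
t 3.4 F [ 0.01 -0.19  0.62] tip unit [-0.0798 -0.13  ] 0.1059 yawerr -0.06
(-0.08, -0.129, 0.103) [0.0029 0.0002 0.001 ]
```

View pics/s2.png

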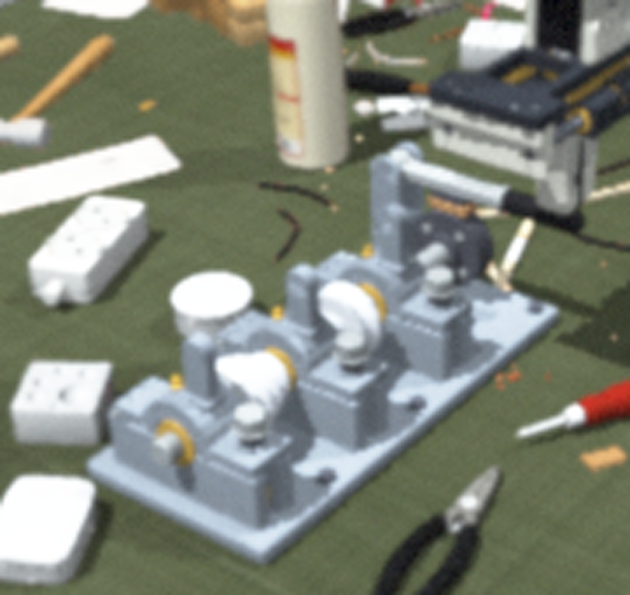

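The lever is almost level with the fingertips on the grip at (545,205). I'll press it into its stop slowly.

>>> {"fn": "jog_arm", "kwargs": {
  "motion": [
    {"dx": 0.001,"dy": 0,"dz": 0.001,"twist": 0},
    {"dx": 0.002,"dy": 0,"dz": 0.001,"twist": 0},
    {"dx": 0.003,"dy": 0,"dz": 0.001,"twist": 0},
    {"dx": 0.004,"dy": 0,"dz": 0.001,"twist": 0},
    {"dx": 0.004,"dy": 0,"dz": 0.001,"twist": 0}
  ]
}}

```text
t: 3.87
eef_pos: [0.4894, -0.0787, 0.1149]
ee_rot: [-1.6, 1.569, -0.082]
force: [-4.6, 2.2, 12.6]
width: 0.0004
```

Brake is on its hard stop: 12.6 N with the tip at z 0.104. Now the left bolt.

```bash
python3 - <<'E'
from h import *
rel([(-.08,-.129,.135),(-.043,.128,.135),(-.043,.128,.09),(-.043,.128,.0775)])
E
```

```text
t 3.8667 F [-4.55  2.23 12.59] tip unit [-0.079  -0.1287] 0.1039 yawerr -0.01
(-0.08, -0.129, 0.135) [-0.0311  0.0009 -0.0003]
(-0.043, 0.128, 0.135) [-0.0311 -0.036   0.2567]
(-0.043, 0.128, 0.09) [ 0.0139 -0.036   0.2567]
(-0.043, 0.128, 0.0775) [ 0.0264 -0.036   0.2567]
```

>>> {"fn": "jog_arm", "kwargs": {
  "motion": [
    {"dx": -0.015,"dy": 0,"dz": 0,"twist": 0},
    {"dx": -0.035,"dy": 0,"dz": 0.0,"twist": 0},
    {"dx": -0.035,"dy": -0.005,"dz": 0.037,"twist": 0},
    {"dx": -0.035,"dy": -0.011,"dz": 0.075,"twist": 0},
    {"dx": -0.035,"dy": -0.016,"dz": 0.113,"twist": 0},
    {"dx": -0.035,"dy": -0.022,"dz": 0.15,"twist": 0},
    {"dx": -0.035,"dy": -0.027,"dz": 0.19,"twist": 0},
    {"dx": -0.035,"dy": -0.033,"dz": 0.23,"twist": 0},
    {"dx": -0.03,"dy": -0.036,"dz": 0.257,"twist": 0},
    {"dx": -0.01,"dy": -0.036,"dz": 0.257,"twist": 0},
    {"dx": 0.005,"dy": -0.036,"dz": 0.257,"twist": 0},
    {"dx": 0.009,"dy": -0.036,"dz": 0.257,"twist": 0},
    {"dx": 0.009,"dy": -0.036,"dz": 0.257,"twist": 0}
  ]
}}

```text
t: 4.95
eef_pos: [0.5377, 0.1755, 0.1033]
ee_rot: [2.249, 1.568, -2.517]
force: [-0.4, -0.3, 0.0]
width: 0.0004
```

```bash
python3 - <<'E'
from h import *
rel([(-.043,.128,.09),(-.043,.128,.082),(-.043,.128,.0775)])
from station import arm
w=arm.camera_model('wrist');bm,Rz=pickle.load(open('unit.pkl','rb'))
i=arm.grab_frame('wrist')[:,:,::-1].copy(); 
cv2.imwrite('pics/w3.png',i)
cv2.imwrite('pics/s3.png',cv2.resize(arm.grab_frame('side')[110:280,220:400,::-1],None,fx=3.5,fy=3.5,interpolation=cv2.INTER_CUBIC))
E
```

```text
t 4.95 F [-0.38 -0.35  0.02] tip unit [-0.0441  0.1276] 0.0923 yawerr -0.05
(-0.043, 0.128, 0.09) [ 0.0023 -0.0011  0.0004]
(-0.043, 0.128, 0.082) [ 0.0103 -0.0011  0.0004]
(-0.043, 0.128, 0.0775) [ 0.0148 -0.0012  0.0004]
```

View pics/w3.png

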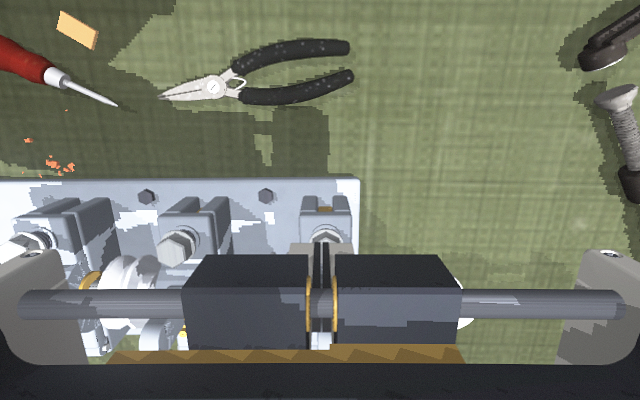

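View pics/s3.png

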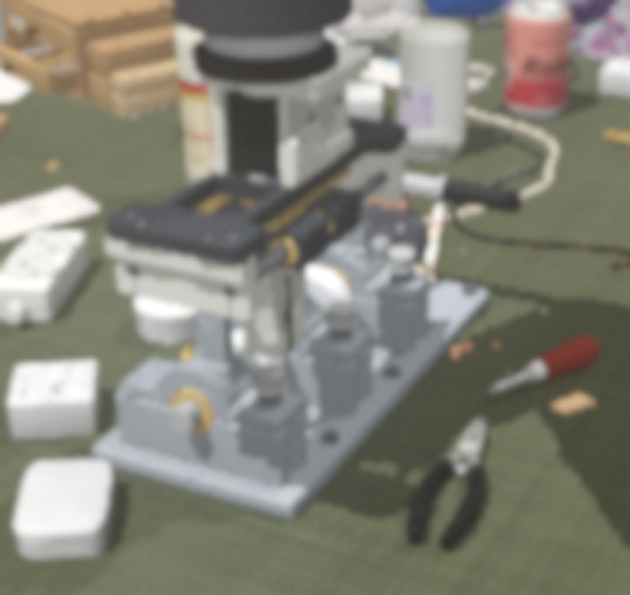

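The closed fingertips stand over the left bolt, seen at (325,235) in the wrist view, and the lever is level in the side view. Tapping the left bolt.

>>> {"fn": "jog_arm", "kwargs": {
  "motion": [
    {"dx": 0.005,"dy": -0.001,"dz": 0,"twist": 0},
    {"dx": 0.009,"dy": -0.001,"dz": 0,"twist": 0},
    {"dx": 0.011,"dy": -0.001,"dz": 0,"twist": 0},
    {"dx": 0.0125,"dy": -0.001,"dz": 0,"twist": 0},
    {"dx": 0.0135,"dy": -0.001,"dz": 0,"twist": 0},
    {"dx": 0.0145,"dy": -0.001,"dz": 0,"twist": 0},
    {"dx": 0.0145,"dy": -0.001,"dz": 0,"twist": 0}
  ]
}}

```text
t: 5.63
eef_pos: [0.5395, 0.1756, 0.0912]
ee_rot: [-2.116, 1.57, -0.598]
force: [-4.5, -1.6, 9.7]
width: 0.0003
```

Left is tight: the tip stopped at 80.2 mm with 9.7 N. Middle next.

>>> {"fn": "jog_arm", "kwargs": {
  "motion": [
    {"dx": -0.012,"dy": 0,"dz": 0,"twist": 0},
    {"dx": -0.03,"dy": 0,"dz": 0,"twist": 0},
    {"dx": -0.03,"dy": 0,"dz": -0.03,"twist": 0},
    {"dx": -0.03,"dy": 0,"dz": -0.06,"twist": 0},
    {"dx": -0.03,"dy": 0,"dz": -0.09,"twist": 0},
    {"dx": -0.02,"dy": 0,"dz": -0.09,"twist": 0},
    {"dx": -0.01,"dy": 0,"dz": -0.09,"twist": 0},
    {"dx": -0.006,"dy": 0,"dz": -0.09,"twist": 0},
    {"dx": -0.0035,"dy": 0,"dz": -0.09,"twist": 0},
    {"dx": -0.002,"dy": 0,"dz": -0.09,"twist": 0},
    {"dx": -0.001,"dy": 0,"dz": -0.09,"twist": 0},
    {"dx": 0,"dy": 0,"dz": -0.09,"twist": 0},
    {"dx": 0,"dy": 0,"dz": -0.09,"twist": 0}
  ]
}}

```text
t: 6.72
eef_pos: [0.5347, 0.0866, 0.0912]
ee_rot: [-2.758, 1.57, -1.239]
force: [-4.6, 0.6, 11.2]
width: 0.0003
```

```bash
python3 -c "
from h import *
rel([])"
```

```text
t 6.7167 F [-4.56  0.61 11.22] tip unit [-0.0425  0.0387] 0.0802 yawerr 0.03
```

Middle is tight too (80.2 mm, 11.2 N). Right next.

>>> {"fn": "jog_arm", "kwargs": {
  "motion": [
    {"dx": -0.012,"dy": 0,"dz": 0,"twist": 0},
    {"dx": -0.03,"dy": 0,"dz": 0,"twist": 0},
    {"dx": -0.03,"dy": 0,"dz": -0.03,"twist": 0},
    {"dx": -0.03,"dy": 0,"dz": -0.06,"twist": 0},
    {"dx": -0.03,"dy": 0,"dz": -0.09,"twist": 0},
    {"dx": -0.02,"dy": 0,"dz": -0.09,"twist": 0},
    {"dx": -0.01,"dy": 0,"dz": -0.09,"twist": 0},
    {"dx": -0.006,"dy": 0,"dz": -0.09,"twist": 0},
    {"dx": -0.0035,"dy": 0,"dz": -0.09,"twist": 0},
    {"dx": -0.002,"dy": 0,"dz": -0.09,"twist": 0},
    {"dx": -0.001,"dy": 0,"dz": -0.09,"twist": 0},
    {"dx": 0,"dy": 0,"dz": -0.09,"twist": 0},
    {"dx": 0,"dy": 0,"dz": -0.09,"twist": 0}
  ]
}}

```text
t: 7.8
eef_pos: [0.5301, -0.0034, 0.0902]
ee_rot: [-1.023, 1.57, 0.495]
force: [-1.1, 1.5, 2.1]
width: -0.0
```

```bash
python3 -c "
from h import *
rel([])"
```

```text
t 7.8 F [-1.08  1.53  2.1 ] tip unit [-0.0424 -0.0513] 0.0792 yawerr -0.01
```

The right bolt gives (79.2 mm at only 2.1 N). I'll press a little further to make sure.

>>> {"fn": "jog_arm", "kwargs": {
  "motion": [
    {"dx": 0.001,"dy": 0,"dz": 0,"twist": 0},
    {"dx": 0.002,"dy": 0,"dz": 0,"twist": 0},
    {"dx": 0.003,"dy": 0,"dz": 0,"twist": 0},
    {"dx": 0.003,"dy": 0,"dz": 0,"twist": 0}
  ]
}}

```text
t: 8.13
eef_pos: [0.5302, -0.0037, 0.0871]
ee_rot: [-1.129, 1.57, 0.388]
force: [-0.2, 2.8, 2.8]
width: 0.0002
```

```bash
python3 -c "
from h import *
rel([(-.043,-.052,.15),(-.008,-.052,.15),(-.008,-.052,.087)])"
```

```text
t 8.1333 F [-0.24  2.84  2.8 ] tip unit [-0.0422 -0.0517] 0.0761 yawerr -0.05
(-0.043, -0.052, 0.15) [-0.0739  0.0007 -0.0003]
(-0.008, -0.052, 0.15) [-0.0738 -0.0343 -0.0002]
(-0.008, -0.052, 0.087) [-0.0108 -0.0342 -0.0003]
```

Confirmed: the right bolt sank to 76 mm at 2.8 N, so it is the loose one. Now raise, open the jaws and go above the right tab.

>>> {"fn": "jog_arm", "kwargs": {
  "motion": [
    {"dx": -0.02,"dy": 0,"dz": 0,"twist": 0},
    {"dx": -0.05,"dy": 0,"dz": 0,"twist": 0},
    {"dx": -0.074,"dy": -0.01,"dz": 0,"twist": 0},
    {"dx": -0.074,"dy": -0.034,"dz": 0,"twist": 0},
    {"dx": -0.06,"dy": -0.034,"dz": 0,"twist": 0},
    {"dx": -0.06,"dy": -0.034,"dz": 0,"twist": 0},
    {"dx": -0.06,"dy": -0.034,"dz": 0,"twist": 0}
  ],
  "gripper": 0.036
}}

```text
t: 8.72
eef_pos: [0.5626, -0.0063, 0.146]
ee_rot: [1.882, 1.568, -2.885]
force: [-0.1, -0.2, 0.3]
width: 0.0353
```

```bash
python3 - <<'E'
from h import *
rel([(-.008,-.052,.15),(-.008,-.052,.087)])
from station import arm
print(arm.get_state()['width'])
cv2.imwrite('pics/w4.png',arm.grab_frame('wrist')[:,:,::-1])
cv2.imwrite('pics/s4.png',cv2.resize(arm.grab_frame('scene')[100:270,240:420,::-1],None,fx=3.5,fy=3.5,interpolation=cv2.INTER_CUBIC))
E
```

```text
t 8.7167 F [-0.06 -0.16  0.29] tip unit [-0.0097 -0.0525] 0.135 yawerr -0.09
(-0.008, -0.052, 0.15) [-0.015  -0.0017  0.0005]
(-0.008, -0.052, 0.087) [ 0.048  -0.0018  0.0006]
0.03534966999011908
```

View pics/w4.png

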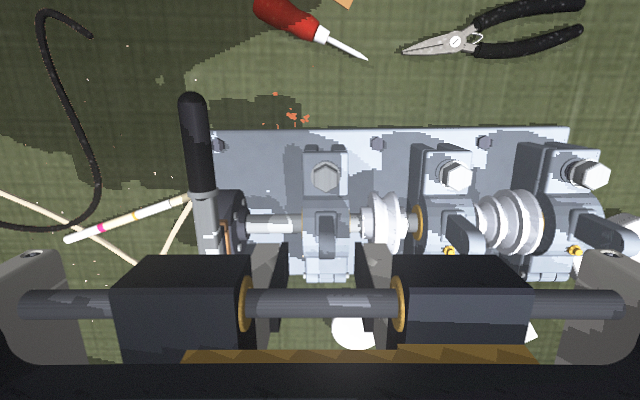

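View pics/s4.png

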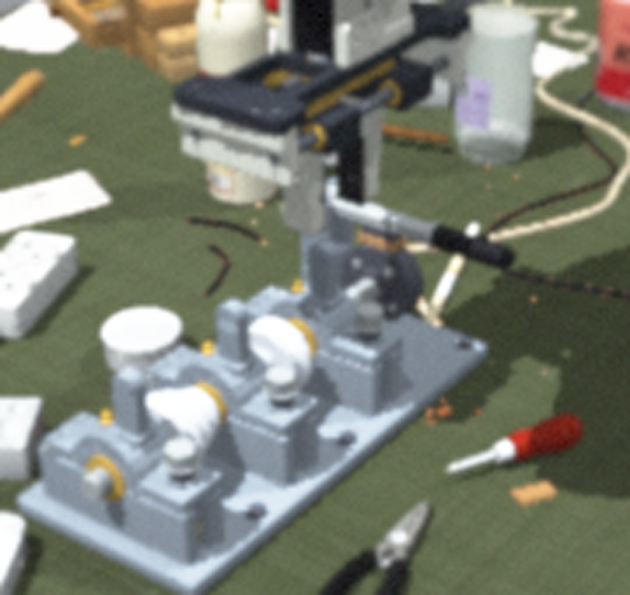

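The lever is level and the tab at (326,215) lies between the open fingers. Descend and grip.

>>> {"fn": "jog_arm", "kwargs": {
  "motion": [
    {"dx": 0.015,"dy": -0.002,"dz": 0.0005,"twist": 0},
    {"dx": 0.03,"dy": -0.002,"dz": 0.0005,"twist": 0},
    {"dx": 0.042,"dy": -0.002,"dz": 0.0005,"twist": 0},
    {"dx": 0.048,"dy": -0.002,"dz": 0.0005,"twist": 0},
    {"dx": 0.048,"dy": -0.002,"dz": 0.0005,"twist": 0}
  ]
}}

```text
t: 9.23
eef_pos: [0.5648, -0.0056, 0.098]
ee_rot: [1.907, 1.568, -2.859]
force: [-0.9, 0.2, -0.0]
width: 0.0359
```

>>> {"fn": "jog_arm", "kwargs": {
  "motion": [
    {"dx": 0,"dy": 0,"dz": 0,"twist": 0},
    {"dx": 0,"dy": 0,"dz": 0,"twist": 0},
    {"dx": 0,"dy": 0,"dz": 0,"twist": 0},
    {"dx": 0,"dy": 0,"dz": 0,"twist": 0},
    {"dx": 0,"dy": 0,"dz": 0,"twist": 0},
    {"dx": 0,"dy": 0,"dz": 0,"twist": 0}
  ],
  "gripper": 0,
  "newtons": 20
}}

```text
t: 9.73
eef_pos: [0.5663, -0.0036, 0.0998]
ee_rot: [-0.592, 1.568, 0.925]
force: [-2.3, 10.0, 2.8]
width: 0.0099
```

```bash
python3 - <<'E'
from h import *
rel([(-.008,-.052,.087)])
from station import arm
s=arm.get_state(); print(s['width'])
# arc of grasp point about hinge
bm,Rz=pickle.load(open('unit.pkl','rb'))
x0=(Rz.T@(s['eef_pos'][:2]-bm))[0]; z0=s['eef_pos'][2]+.008
rx,rz=x0-.046,z0-.052; print('grasp rel hinge',rx,rz)
for th in np.linspace(0,.8,9)[1:]:
    c,n=np.cos(th),np.sin(th); nx=c*rx+n*rz; nz=-n*rx+c*rz
    print(round(th,2),'dx',round(-(nz-rz),4),'dy',round(-(nx-rx),4))
E
```

```text
t 9.7333 F [-2.34  9.96  2.75] tip unit [-0.0061 -0.0497] 0.0888 yawerr -0.04
(-0.008, -0.052, 0.087) [ 0.0017  0.0019 -0.0023]
0.009878350863779027
grasp rel hinge -0.05211594344990213 0.05575819746392515
0.1 dx -0.0049 dy -0.0058
0.2 dx -0.0092 dy -0.0121
0.3 dx -0.0129 dy -0.0188
0.4 dx -0.0159 dy -0.0258
0.5 dx -0.0182 dy -0.0331
0.6 dx -0.0197 dy -0.0406
0.7 dx -0.0205 dy -0.0482
0.8 dx -0.0205 dy -0.0558
```

Gripped: 9.9 mm opening on the 10 mm tab, with some side load from about 2 mm of offset. I'll relax that and follow the hinge arc to about 0.75 rad.

>>> {"fn": "jog_arm", "kwargs": {
  "motion": [
    {"dx": -0.002,"dy": -0.001,"dz": 0.001,"twist": 0},
    {"dx": -0.004,"dy": -0.004,"dz": 0.002,"twist": 0},
    {"dx": -0.006,"dy": -0.006,"dz": 0.002,"twist": 0},
    {"dx": -0.0085,"dy": -0.009,"dz": 0.002,"twist": 0},
    {"dx": -0.0105,"dy": -0.012,"dz": 0.002,"twist": 0},
    {"dx": -0.0125,"dy": -0.0155,"dz": 0.002,"twist": 0},
    {"dx": -0.014,"dy": -0.019,"dz": 0.002,"twist": 0},
    {"dx": -0.0155,"dy": -0.0225,"dz": 0.002,"twist": 0},
    {"dx": -0.017,"dy": -0.026,"dz": 0.002,"twist": 0},
    {"dx": -0.018,"dy": -0.0295,"dz": 0.002,"twist": 0},
    {"dx": -0.019,"dy": -0.033,"dz": 0.002,"twist": 0}
  ]
}}

```text
t: 10.65
eef_pos: [0.5984, -0.0049, 0.1189]
ee_rot: [1.345, 1.57, 2.862]
force: [-6.4, 5.3, 4.6]
width: 0.0098
```

```bash
python3 - <<'E'
from h import *
rel([])
from station import arm
s=arm.get_state(); bm,Rz=pickle.load(open('unit.pkl','rb'))
rx=(Rz.T@(s['eef_pos'][:2]-bm))[0]-.046; rz=s['eef_pos'][2]+.008-.052
print(s['width'],'theta est',np.arctan2(rz,-rx)-np.arctan2(.0558,.0521),'r',np.hypot(rx,rz))
E
```

```text
t 10.65 F [-6.36  5.26  4.63] tip unit [ 0.026  -0.0493] 0.1079 yawerr -0.05
0.009815965485200988 theta est 0.4900692788512775 r 0.07756167411809456
```

>>> {"fn": "jog_arm", "kwargs": {
  "motion": [
    {"dx": -0.001,"dy": -0.0035,"dz": 0.001,"twist": 0},
    {"dx": -0.002,"dy": -0.007,"dz": 0.001,"twist": 0},
    {"dx": -0.0025,"dy": -0.0105,"dz": 0.001,"twist": 0},
    {"dx": -0.003,"dy": -0.014,"dz": 0.001,"twist": 0},
    {"dx": -0.003,"dy": -0.0175,"dz": 0.001,"twist": 0},
    {"dx": -0.003,"dy": -0.021,"dz": 0.001,"twist": 0},
    {"dx": -0.003,"dy": -0.021,"dz": 0.001,"twist": 0},
    {"dx": -0.003,"dy": -0.021,"dz": 0.001,"twist": 0}
  ]
}}

```text
t: 11.32
eef_pos: [0.6205, -0.0058, 0.1223]
ee_rot: [-1.974, 1.57, -0.457]
force: [-1.7, 0.8, 5.4]
width: 0.0095
```

```bash
python3 - <<'E'
from h import *
rel([])
from station import arm
s=arm.get_state(); bm,Rz=pickle.load(open('unit.pkl','rb'))
rx=(Rz.T@(s['eef_pos'][:2]-bm))[0]-.046; rz=s['eef_pos'][2]+.008-.052
print(s['width'],'theta est',np.arctan2(rz,-rx)-np.arctan2(.0558,.0521),'r',np.hypot(rx,rz))
cv2.imwrite('pics/w5.png',arm.grab_frame('wrist')[:,:,::-1])
for n in ('scene','side'):
  cv2.imwrite(f'pics/{n}5.png',cv2.resize(arm.grab_frame(n)[100:270,240:420,::-1],None,fx=3.5,fy=3.5,interpolation=cv2.INTER_CUBIC))
E
```

```text
t 11.3167 F [-1.74  0.77  5.39] tip unit [ 0.0481 -0.049 ] 0.1113 yawerr -0.05
0.009473205047893214 theta est 0.7782333126493703 r 0.07832841322665417
```

View pics/w5.png

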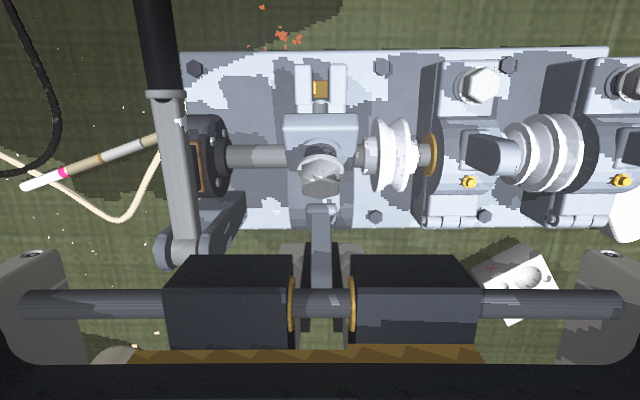

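View pics/scene5.png

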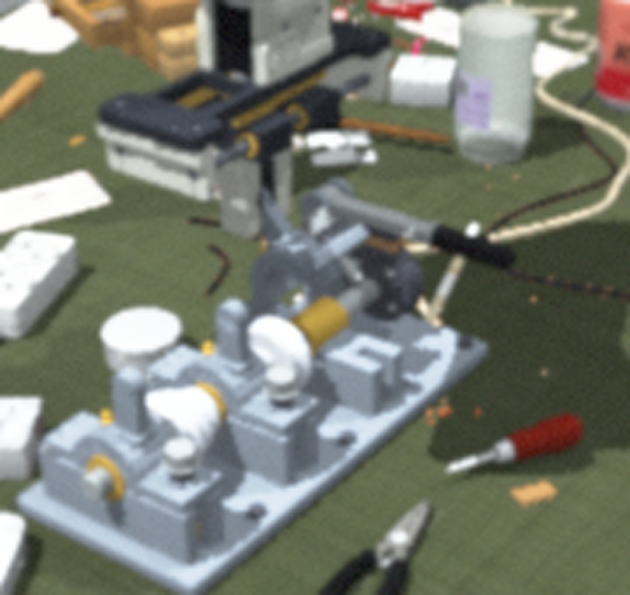

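View pics/side5.png

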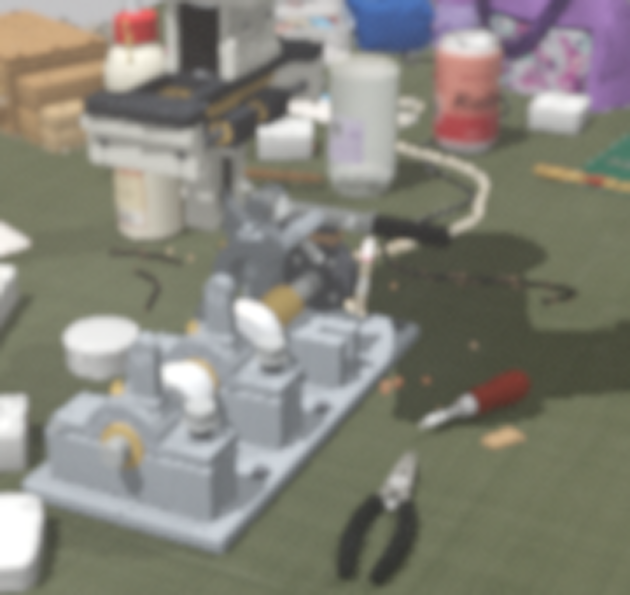

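The cap is well open with its tab in the jaws, (322,250) in the wrist view. The lever is level, and the surrounding items look untouched. A short hold will show whether it is steady.

>>> {"fn": "jog_arm", "kwargs": {
  "motion": [
    {"dx": 0,"dy": 0,"dz": 0,"twist": 0},
    {"dx": 0,"dy": 0,"dz": 0,"twist": 0},
    {"dx": 0,"dy": 0,"dz": 0,"twist": 0},
    {"dx": 0,"dy": 0,"dz": 0,"twist": 0},
    {"dx": 0,"dy": 0,"dz": 0,"twist": 0},
    {"dx": 0,"dy": 0,"dz": 0,"twist": 0},
    {"dx": 0,"dy": 0,"dz": 0,"twist": 0},
    {"dx": 0,"dy": 0,"dz": 0,"twist": 0},
    {"dx": 0,"dy": 0,"dz": 0,"twist": 0},
    {"dx": 0,"dy": 0,"dz": 0,"twist": 0},
    {"dx": 0,"dy": 0,"dz": 0,"twist": 0},
    {"dx": 0,"dy": 0,"dz": 0,"twist": 0}
  ]
}}

```text
t: 12.47
eef_pos: [0.6205, -0.0058, 0.1223]
ee_rot: [-1.891, 1.569, -0.374]
force: [-2.9, -0.2, 4.4]
width: 0.0097
```

```bash
python3 - <<'E'
from h import *
rel([])
from station import arm
i=arm.grab_frame('wrist')[:,:,::-1]; cv2.imwrite('pics/w6.png',i)
o=cv2.imread('pics/w5.png'); print('diff max/mean',cv2.absdiff(i,o).max(),cv2.absdiff(i,o).mean())
# bolt head centre (raised): triangulate not possible with one view; check by ray to cap's swing plane
w=arm.camera_model('wrist'); bm,Rz=pickle.load(open('unit.pkl','rb'))
for th in (.5,.6,.7,.78,.85):
    c,n=np.cos(th),np.sin(th); rx,rz=-.089,.028
    p=np.r_[bm+Rz@np.array([.046+c*rx+n*rz,-.052]),.052-n*rx+c*rz]; print(th,project(w,p).round(1))
E
```

```text
t 12.4667 F [-2.94 -0.19  4.4 ] tip unit [ 0.048 -0.049] 0.1113 yawerr -0.04
diff max/mean 115 2.12225390625
0.5 [[316.8 134.2]]
0.6 [[316.7 151.8]]
0.7 [[316.7 171.3]]
0.78 [[316.6 187.8]]
0.85 [[316.6 202.9]]
```

View pics/w6.png

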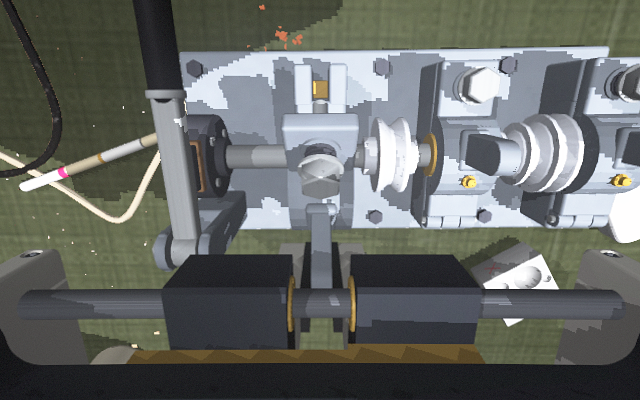

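Unchanged after a second. The bolt top at (321,180) puts the cap at about 0.74 rad, against the 0.55 needed. Handing in.

```bash
python3 -c "
from station import arm
print(arm.job_done()); s=arm.get_state(); print(s['t'],s['width'])"
```

```text
the job is handed in; nothing more can be done
None
the job is handed in; nothing more can be done
```

The right-hand bolt is the loose one. I handed the job in at about 12.5 s with its cap held open in the gripper and the brake on.

- **Brake:** I folded the lever down until it hit its stop, with the fingertips at 104 mm and 12.6 N. The last pictures still show it level.
- **Bolts:** Tapped left, middle, right. Left and middle did not give (80.2 mm at 9.7 N and 11.2 N). The right one sank to 76 mm at only 2.8 N.
- **Cap:** I lifted the right cap by its tab to about 0.74 rad (bolt head in the wrist picture) or 0.78 rad (arm position), where half open is 0.55. After a one-second hold the pose was unchanged and the grip was 9.7 mm wide on the 10 mm tab.
- **Disagreements:**
  - The gripper closed about 2 mm to one side of the tab, giving roughly 10 N of side load; I took that out while lifting.
  - The grip slid about 2 mm along the tab.
  - Camera heights for the bolt heads read 2–5 mm low against the text, but touching the left and middle bolts gave 80.2 mm against the stated 80.
- **Surroundings:** I did not touch any of the loose items, and they look unmoved in the pictures. That was judged by eye, not measured.

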